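Stand a spherometer on the crown of a convex lens

TASK

Lift the digital spherometer off its round setting flat and stand it on the crown of the convex glass lens, so that it balances there by itself, upright and centred, with all three feet on the glass and its plunger pushed in to give a reading. Set it down gently; keep the gripper off the lens, the mirror and their holders, and leave the mirror and the other things on the bench as they are.

Things in the scene. Friction and masses are not known exactly. Their poses are not given: they have to be found in the camera images.
- spherometer: Loose instrument 138 mm tall, about 0.42 kg. From below: three 9 mm steel ball feet on a circle of 27 mm radius, steel ring base 69 mm across (8.5 to 31 mm up), thin stem, dark blue-grey box-shaped indicator housing, spindle cap. Origin: on its axis, level with the feet's lowest points; z up; display on the -x face. Starts on the flat, yaw -1.5 to 1.5 rad. Centre of mass about 50 mm up.
- housing (a point): Point in the indicator housing on the spherometer's axis, 105 mm above its feet, a good height for the TCP from above. The housing is an upright flat-sided box 24 mm thick (x of the spherometer) by 56 mm wide (y), 58 to 128 mm above the feet; grip it across either, across the width keeps clear of the display. The spindle cap on top is 10 mm high.
- plunger (a joint): Sprung plunger in the middle of the three feet, in m: 0 when its tip is level with the feet (on the flat), positive as it is pushed up into the base, -0.002 hanging free. The spring pushes with 0.6 N at 0 and 60 N/m more going in. It reads about 0.0047 with all three feet on the convex lens.
- flat: Setting flat: a round glass plate in a black and aluminium mount, 124 mm across, its top 18 mm above the bench, fixed. Origin: centre of its underside. The spherometer stands on it at the start.
- lens: Convex lens: pale green glass dome 100 mm across, spherical top of 75 mm radius, level in a fixed self-centring holder (round base 148 mm across, tapered dark bezel, three black jaws 40 mm high, brass thumbscrew to 90 mm on the -x side). Origin: centre of the holder's underside; glass edge at 38 mm, crown at 57 mm.
- crown (a point): Highest point of the convex lens, at its centre, 57 mm above the bench. With all feet on the glass and centred, the spherometer's origin is 4.7 mm below this point.
- mirror: Concave mirror, a silvery hollow dish 100 mm across with its rim 50 mm high, in a holder like the lens's. Fixed; not to be touched. Origin: centre of the holder's underside. Lens, mirror and flat swap places between starts.
- blower: Red rubber blower bulb standing on end, 62 mm across, 105 mm tall, loose; leave it. Origin: centre of its underside.
- bottle: Amber dropper bottle, 48 mm across, 95 mm tall, loose; leave it. Origin: centre of its underside.
- tissue_box: Blue and white box of lens tissue, 120 x 70 x 60 mm, loose; leave it. Origin: centre of its underside.
- caliper: Digital caliper lying flat, 190 mm long, 13 mm high, loose; leave it. Origin: under the middle of its beam; the beam runs along its x.
- screwdriver: Yellow-handled screwdriver, 160 mm long, lying flat, loose; leave it. Origin: on the bench under its middle, its length along x.
Not all that is in view belongs to the job. What is shaped like the spherometer but purple is not meant.

How it is judged:
By the outcome, as a careful person would: the job done as asked, in the order asked, and still so for the second after the job is handed in, with the robot touching nothing.
It also fails if it takes over 38 s, if anything falls off the work surface, if the arm or the gripper's body presses on something with over 40 N, if the wrist force passes 120 N, or if a joint passes its speed limit or range.

ROBOT

A 7-joint arm with a two-finger parallel gripper is mounted at the origin on the work surface. World frame = base frame: x ahead of the robot, y to its left, z up, the work surface at z = 0. Lengths are in m, angles in rad, forces in N, time in s.
With the tool pointing down it reaches from about 0.425 to 0.925 m from the base axis. Payload 6.8 kg.
Tool frame: the origin (TCP) lies between the finger pads, 19 mm behind the fingertips; this is the grasp point; z points along the fingers, y is the line along which they close (so a half turn about z gives the same grasp; the last joint's range is limited). The gripper opens to 85 mm and grips with 20 to 120 N. Pads are 22 mm wide; open, the fingers measure 114 mm over their backs; the gripper's body (76 mm by 85 mm) begins 54 mm behind the grasp point. The pads swing forward as they close: fully open they stand 13 mm farther back than shut.
Start: joints at [1.146, 0.477, 0.022, 1.555, -0.011, 1.109, -0.083], TCP at [0.21, -0.641, 0.25] pointing down, gripper open.
Joint ranges: [-2.96, 2.96], [-0.34, 2.1], [-1.41, 1.46], [0.24, 2.44], [-1.37, 4.51], [0.17, 1.92], [-2.96, 2.96]. Speed limits (rad/s): [2.39, 2.39, 3.14, 3.14, 3.14, 3.14, 3.14].

INTERFACE

Orientations are given as a unit quaternion [w, x, y, z].
In Python, from cell import env, kin, camera, calibration, job gives the robot as it stands. The module is installed in compiled form; this text tells all that it offers. Calls block until the motion is done:
- env.reach(position, orientation): joint-space move of the TCP to a pose.
- env.movel(position, velocity=0.15, rot=None, stop_force=None): straight line of the TCP; rot=None keeps the orientation; velocity is the mean speed in m/s. With stop_force (N) it stops when the force on the tool has changed by that much, and returns True; else False.
- env.goto_joints(angles): joint-space move.
- env.grip(opening, f_grip=None): finger opening in m; f_grip is the grip in N (None keeps the last); returns when the fingers have stopped.
- env.dwell(seconds).
- kin.inverse_kinematics(position, orientation): joint angles nearest the present ones, or None.
- env.get_state(): the state.
- camera(name): name is "scene" or "side" or "wrist"; returns (picture, depth): 480x640x3 uint8, blue, green, red; 480x640 float32, m along the optical axis (not along the pixel's ray), 0 where there is no reading.
- calibration(name): a dict with "fx", "fy", "cx", "cy" (pixels), "rvec" (rotation vector, rad) and "tvec" (3), from world to camera coordinates, as OpenCV has them. Camera axes: x right, y down, z forward; pixel columns grow to the right and rows downward; lengths in m; the calibration is good to about 2 mm. A picture is of the moment at which its call begins: read the wrist's pose just before it. calibration takes no time and is no camera call; for the wrist camera it gives the pose at the moment of the call.
A pose or a line that the arm cannot do raises env.PlanningError and nothing moves.
- job.job_done(): hands the job in; it is judged then, once.
The state is a dict: "time": time; "qpos": joint angles; "joint_velocities": joint speeds; "joint_torque": joint torques, N m; "tcp_pos": TCP position; "orientation": TCP orientation; "force": force on the tool from outside, world axes, zero at the start; "torque": the same for the moment, N m; "opening": finger opening in m; "gripper_force": force on a finger pad.
Only numpy, scipy, OpenCV 4.12 (cv2) and the standard library are available. Lean on these libraries where they do the work, as an engineer would, in place of code of your own. Each camera call takes 0.05 s, during which the arm holds its last target. There are 200 camera calls.

## Working session

There is one attempt and no reset: what is moved stays moved. The work goes in short steps, each a Python script; the robot and the scene stay as the last script left them, time stands still between calls to the robot, and variables do not carry over. Pictures are saved under pics/ and viewed, at most 10 in all, crops included, and the job is handed in when it is done.

```bash
mkdir -p pics; cat > h.py <<'E'
import numpy as np, cv2
from cell import env, kin, camera, calibration, job
def cloud(name):
    c=calibration(name); im,d=camera(name)
    R=cv2.Rodrigues(np.array(c["rvec"],float))[0]; t=np.array(c["tvec"],float).ravel()
    v,u=np.mgrid[:480,:640]
    P=np.dstack([(u-c["cx"])/c["fx"]*d,(v-c["cy"])/c["fy"]*d,d])
    W=(P-t)@R   # R^T(P-t)
    W[d<=0]=np.nan
    return im,d,W
E
python3 - <<'E'
from h import *
s=env.get_state();print(s["time"],s["tcp_pos"],s["orientation"])
for n in("scene","side"):
    im,d,W=cloud(n); cv2.imwrite(f"pics/{n}0.png",im); np.savez(f"{n}0.npz",im=im,W=W)
    c=calibration(n);R=cv2.Rodrigues(np.array(c["rvec"],float))[0];print(n,-R.T@np.ravel(c["tvec"]),c["fx"])
E
```

```text
0.0 [ 0.21008912 -0.64089259  0.24903836] [-8.74726565e-04  9.87480582e-01  1.57738061e-01 -1.97552398e-04]
scene [ 1.08911931 -0.41167298  0.88159685] 455.79272435847497
side [0.01249101 0.52696533 0.64093393] 455.0461892910944
```

View pics/scene0.png

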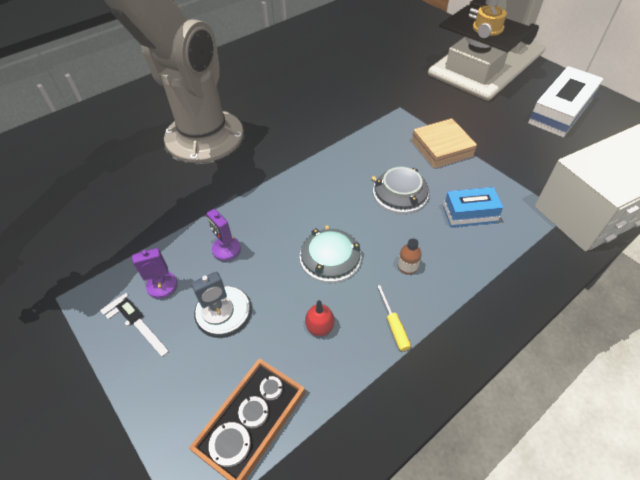

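View pics/side0.png

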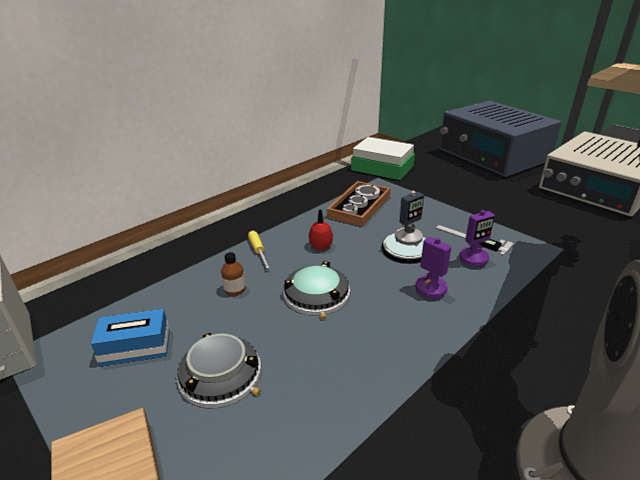

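The scene view shows the spherometer on the flat at about (215,300), the lens at (330,250), the mirror at (402,185), and purple decoys at (158,272) and (222,235). In the side view the spherometer is at (410,220) and the lens at (317,283). Next I'll measure them using depth.

```bash
cat > m.py <<'E'
from h import *
from scipy.optimize import least_squares
def sphere(P):
    c=np.array([*np.median(P[:,:2],0),-0.018])
    r=least_squares(lambda c:np.linalg.norm(P-c,axis=1)-0.075,c,loss="soft_l1",f_scale=.001)
    return r.x, np.abs(r.fun).mean()
def green(im,W,c,rad=.045):
    hsv=cv2.cvtColor(im,cv2.COLOR_BGR2HSV)
    m=(hsv[...,0]>60)&(hsv[...,0]<95)&(hsv[...,1]>30)&(hsv[...,2]>110)
    with np.errstate(invalid="ignore"):
        m&=(np.hypot(W[...,0]-c[0],W[...,1]-c[1])<rad)&(W[...,2]>.036)
    return m
E
python3 - <<'E'
from m import *
px={"scene":((250,330),(300,212),{"p1":(265,150),"p2":(228,218),"blower":(320,320),"mirror":(182,403)}),"side":((283,317),(212,408),{"p1":(228,478),"p2":(250,435),"mirror":(358,216)})}
H=[]
for n in px:
    z=np.load(n+"0.npz");im,W=z["im"],z["W"];l,s,o=px[n]
    c=W[l];m=green(im,W,c);print(n,"lens px",c,m.sum(),sphere(W[m]))
    for k,(r,q) in o.items():print(k,W[r,q].round(3))
    c=np.nanmedian(W[s[0]-12:s[0]+3,s[1]-5:s[1]+6].reshape(-1,3),0);print("hous",c)
    sat=cv2.cvtColor(im,cv2.COLOR_BGR2HSV)[...,1]
    k=(np.hypot(W[...,0]-c[0],W[...,1]-c[1])<.055)&(W[...,2]>.082)&(W[...,2]<.142)
    P=W[k];H.append(P);print(len(P),P.min(0),P.max(0),cv2.minAreaRect((P[:,:2]*1000).astype(np.float32)))
A=np.vstack(H);print(cv2.minAreaRect((A[:,:2]*1000).astype(np.float32)))
f=np.zeros((400,400,3),np.uint8)+255;c=A[:,:2].mean(0)
for P,col in zip(H,((0,0,255),(255,0,0))):
    for p in P:
        q=((p[:2]-c)*3500+200).astype(int);cv2.circle(f,tuple(map(int,q)),2,col,-1)
print(c);cv2.imwrite("pics/h.png",f)
E
```

```text
scene lens px [ 0.60963766 -0.01211316  0.05443451] 153 (array([ 5.94427030e-01, -2.14170153e-04, -1.85129512e-02]), np.float64(0.0011391969984300917))
p1 [ 0.429 -0.351  0.107]
p2 [ 0.445 -0.192  0.12 ]
blower [ 0.737 -0.145  0.064]
mirror [0.552 0.285 0.037]
hous [ 0.57682517 -0.28907814  0.10996674]
523 [ 0.54624641 -0.3166792   0.08201604] [ 0.58106591 -0.25916042  0.14194445] ((565.4012451171875, -288.27630615234375), (57.169532775878906, 28.90546989440918), 75.33568572998047)
side lens px [0.5666291  0.0179718  0.04939981] 728 (array([ 0.58921234, -0.00059967, -0.01916293]), np.float64(0.0010494208774921244))
p1 [ 0.404 -0.329  0.103]
p2 [ 0.413 -0.172  0.114]
mirror [0.551 0.279 0.037]
hous [ 0.55047957 -0.26292555  0.12530373]
494 [ 0.53970142 -0.31394999  0.08205747] [ 0.57444949 -0.25710219  0.14194762] ((549.14697265625, -282.5229187011719), (58.408695220947266, 25.558303833007812), 57.03321838378906)
((560.5297241210938, -286.58319091796875), (58.09357833862305, 37.9671630859375), 83.56773376464844)
[ 0.56324383 -0.28405586]
```

View pics/h.png

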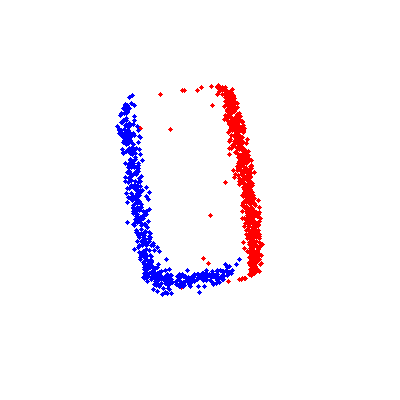

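Both views place the housing near (0.562,-0.286) with yaw ≈ -0.155. The display faces the robot, which matches the side view. The lens is near (0.592,0.000). Next I'll look with the wrist camera from above each, using the same tool orientation.

```bash
cat >> h.py <<'E'
def q(a): return [0,np.cos(a/2),np.sin(a/2),0]
E
python3 - <<'E'
from m import *
a=-0.155
for n,p in (("wl",[.592,0.0,.33]),("ws",[.562,-.286,.33])):
    env.reach(p,q(a)); s=env.get_state();print(s["time"],s["tcp_pos"],s["orientation"])
    c=calibration("wrist");R=cv2.Rodrigues(np.array(c["rvec"],float))[0];print("cam",-R.T@np.ravel(c["tvec"]),R[2],c["fx"],c["cx"],c["cy"])
    im,d,W=cloud("wrist");np.savez(n+".npz",im=im,W=W,rv=c["rvec"],tv=c["tvec"]);cv2.imwrite(f"pics/{n}.png",im)
    if n=="wl":
        m=green(im,W,(.592,0));print(m.sum(),sphere(W[m]))
x=np.hstack([cv2.imread("pics/wl.png"),cv2.imread("pics/ws.png")]);cv2.imwrite("pics/w2.png",cv2.resize(x,(800,300)))
E
```

```text
2.75 [ 0.59203495 -0.00115476  0.32982218] [ 2.04298409e-04  9.96935686e-01 -7.82251919e-02 -1.24436158e-04]
cam [ 0.67079177 -0.01324119  0.45336818] [-0.31163915  0.04962917 -0.94890357] 419.9238078481878 317.09644655921727 238.96286832367787
5643 (array([ 0.5916264 ,  0.00070923, -0.01847426]), np.float64(0.0005466993306953001))
3.9083 [ 0.56284264 -0.28381787  0.33008529] [-6.12824131e-04  9.97099824e-01 -7.61019058e-02  2.56343559e-04]
cam [ 0.64153094 -0.29577209  0.45367928] [-0.31105269  0.04984721 -0.94908455] 419.9238078481878 317.09644655921727 238.96286832367787
```

View pics/w2.png

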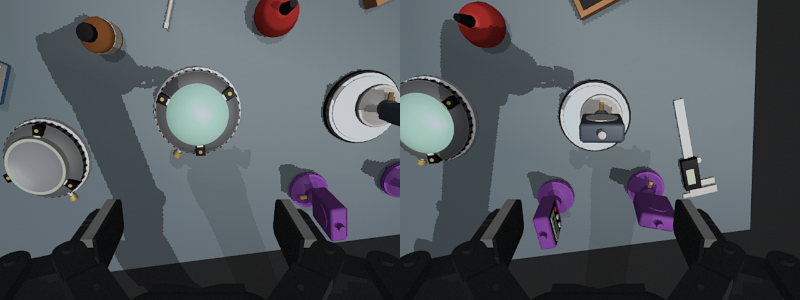

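The wrist views show the lens at about (202,113) and the housing with its cap at about (601,128). Neither is obstructed.

```bash
cat > top.py <<'E'
from m import *
def top(W,c,z0=.018):
    r=np.hypot(W[...,0]-c[0],W[...,1]-c[1])<.06
    o={}
    for k,lo,hi in(("top",.122,.1315),("cap",.135,.143)):
        P=W[r&(W[...,2]>z0+lo)&(W[...,2]<z0+hi)]
        if len(P)<5: print(k,"none");continue
        rc=cv2.minAreaRect((P[:,:2]*1000).astype(np.float32));print(k,len(P),np.median(P,0).round(4),rc)
    return
E
python3 - <<'E'
from top import *
z=np.load("ws.npz");W=z["W"];top(W,(.562,-.286))
R=cv2.Rodrigues(z["rv"])[0];t=z["tv"].ravel()
im=z["im"]
# cap: bright grey blob; ray to plane z=.156
def ray(u,v,h):
    c=calibration("wrist");d=R.T@np.array([(u-c["cx"])/c["fx"],(v-c["cy"])/c["fy"],1]);C=-R.T@t;return C+d*(h-C[2])/d[2]
r=np.hypot(W[...,0]-.562,W[...,1]+.286)<.06
mm=r&(W[...,2]>.151)
v,u=np.nonzero(mm);print("cap px",u.mean(),v.mean(),len(u),ray(u.mean(),v.mean(),.156))
# flat rim
k=(np.hypot(W[...,0]-.562,W[...,1]+.286)<.075)&(W[...,2]>.010)&(W[...,2]<.025)
P=W[k][:,:2]*1000;print("flat",cv2.minEnclosingCircle(P.astype(np.float32)))
x=cv2.resize(im[130:270,240:400],(640,560),interpolation=cv2.INTER_CUBIC);cv2.imwrite("pics/c.png",x)
E
```

```text
top 2128 [ 0.5622 -0.2875  0.145 ] ((560.3223876953125, -287.35992431640625), (55.95000457763672, 25.263530731201172), 81.18720245361328)
cap 139 [ 0.5608 -0.2875  0.1552] ((560.7100219726562, -287.4386291503906), (9.335175514221191, 9.530861854553223), 13.490864753723145)
cap px 336.645226868453 422.7660445548748 35417 [ 0.37413374 -0.27131236  0.156     ]
flat ((555.66357421875, -275.59912109375), 61.83516311645508)
```

View pics/c.png

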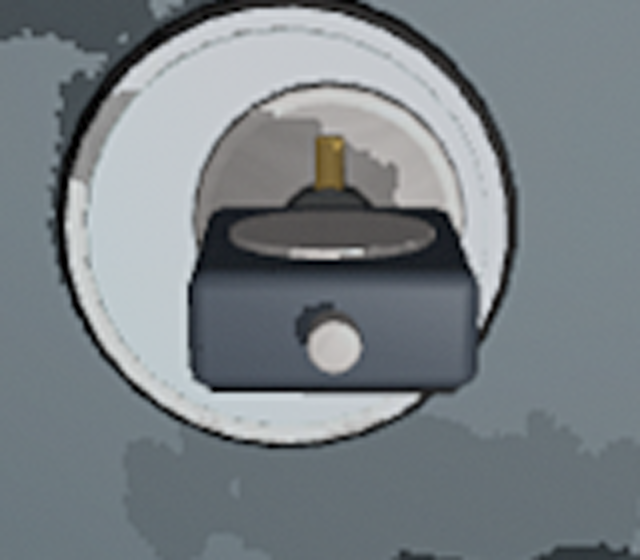

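The housing rectangle (55.9 x 25.3 mm) and the cap agree: axis at (0.5605,-0.2874), yaw -0.154, top at the expected height. Grasp now.

```bash
python3 - <<'E'
from top import *
a=-0.154
def st(m):
    s=env.get_state();print(m,round(s["time"],2),s["tcp_pos"].round(4),np.round(s["orientation"],4),"F",np.round(s["force"],2),"T",np.round(s["torque"],2),round(s["opening"],4),round(float(np.max(s["gripper_force"])),1));return s
p=np.array([.5605,-.2874,.19])
env.reach(p,q(a)); env.dwell(.3);st("above")
hit=env.movel([p[0],p[1],.123],.08,stop_force=8);env.dwell(.3);st(("down",hit))
env.grip(.05,40);env.dwell(.2);st("grip")
env.movel([p[0],p[1],.135],.03);env.dwell(.3);st("lift12")
im,d,W=cloud("wrist");cv2.imwrite("pics/g.png",im);np.savez("wg.npz",im=im,W=W)
E
```

```text
above 4.88 [ 0.5614 -0.2877  0.1917] [ 5.00e-04  9.97e-01 -7.70e-02  1.40e-03] F [-0.3  -0.23  0.33] T [0.02 0.06 0.02] 0.0855 0.0
('down', False) 6.16 [ 0.5607 -0.2875  0.1234] [ 1.00e-04  9.97e-01 -7.70e-02  3.00e-04] F [-0.56  0.6   0.13] T [0.05 0.02 0.05] 0.0856 0.0
grip 6.73 [ 0.5606 -0.2874  0.1231] [-0.00e+00  9.97e-01 -7.69e-02  1.00e-04] F [-1.74  0.29  3.06] T [ 0.17  0.18 -0.01] 0.0553 43.1
lift12 7.58 [ 0.5604 -0.2873  0.1348] [-1.00e-04  9.97e-01 -7.69e-02 -2.00e-04] F [-0.17  0.32 -4.43] T [0.02 0.02 0.01] 0.0554 43.2
```

```bash
cat > st.py <<'E'
from top import *
def st(m):
    s=env.get_state();print(m,round(s["time"],2),s["tcp_pos"].round(4),np.round(s["orientation"],4),"F",np.round(s["force"],2),"T",np.round(s["torque"],2),round(s["opening"],4),round(float(np.max(s["gripper_force"])),1));return s
E
python3 - <<'E'
from st import *
env.movel([.5605,-.2873,.25],.12)
env.movel([.5916,.0003,.25],.15);env.dwell(.4);st("over")
env.movel([.5916,.0003,.175],.08);env.dwell(.4);s=st("low")
im,d,W=cloud("wrist");top(W,(.5916,.0003),s["tcp_pos"][2]-.1051)
i2,_,_=cloud("side");i3,_,_=cloud("scene")
k=np.hstack([cv2.resize(i2[200:330,250:385],(400,385)),cv2.resize(i3[170:300,265:400],(400,385))]);cv2.imwrite("pics/over.png",k)
E
```

```text
over 11.22 [5.916e-01 2.000e-04 2.500e-01] [ 0.     0.997 -0.077  0.   ] F [-0.29  0.   -3.73] T [ 0.   -0.03 -0.01] 0.0555 43.2
low 12.7 [5.917e-01 3.000e-04 1.752e-01] [ 0.00e+00  9.97e-01 -7.70e-02  1.00e-04] F [ 0.26 -0.8  -3.64] T [0.01 0.04 0.  ] 0.0558 43.2
top 14867 [ 0.5962 -0.0008  0.1971] ((592.0111083984375, 1.1569099426269531), (91.50653076171875, 25.4638671875), 81.09741973876953)
cap 6715 [ 5.970e-01 -1.000e-04  2.093e-01] ((591.4344482421875, 0.36095428466796875), (118.17557525634766, 27.43606948852539), 80.97374725341797)
```

View pics/over.png

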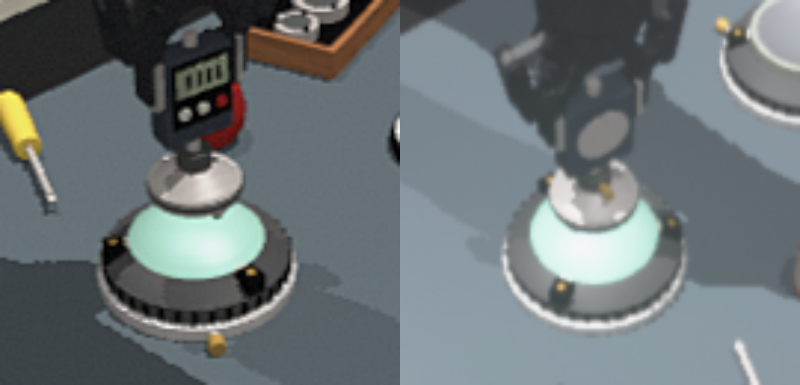

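The spherometer hangs upright above the crown, about centred in both views. Lowering gently.

```bash
python3 - <<'E'
from st import *
env.movel([.5916,.0003,.164],.04);env.dwell(.4);st("pre")
h=env.movel([.5916,.0003,.1555],.012,stop_force=3.0);st(("touch",h));env.dwell(.5);st("settled")
E
```

```text
pre 13.68 [5.917e-01 3.000e-04 1.641e-01] [-0.00e+00  9.97e-01 -7.69e-02  1.00e-04] F [-0.32 -0.12 -4.14] T [ 0.02  0.13 -0.03] 0.0554 43.2
('touch', True) 14.23 [5.917e-01 3.000e-04 1.574e-01] [-0.      0.997  -0.0769  0.    ] F [ 0.2  -0.67  5.17] T [ 0.05 -0.    0.02] 0.0552 44.2
settled 14.73 [5.916e-01 3.000e-04 1.573e-01] [-0.      0.997  -0.0769  0.    ] F [ 0.21 -0.29  6.56] T [ 0.07 -0.05 -0.  ] 0.0557 44.2
```

Contact came at z = 0.1574, as predicted for all three feet. Releasing and retreating.

```bash
python3 - <<'E'
from st import *
env.grip(.05,20);env.dwell(.2);st("soft")
env.grip(.060);env.dwell(.3);st("rel")
env.grip(.085);env.dwell(.3);st("open")
env.movel([.5916,.0003,.25],.08);env.movel([.5916,.0003,.33],.15);env.dwell(.5);st("up")
im,d,W=cloud("wrist");z0=.0523;W2=W.copy();top(W,(.5916,.0003),z0)
m=green(im,W,(.5916,.0003),.05);print("lens",m.sum(),sphere(W[m]))
i2,_,_=cloud("side");i3,_,_=cloud("scene")
k=np.hstack([cv2.resize(i2[200:330,250:385],(400,385)),cv2.resize(i3[170:300,265:400],(400,385))]);cv2.imwrite("pics/end.png",k)
E
```

```text
soft 15.15 [5.917e-01 3.000e-04 1.573e-01] [-0.      0.997  -0.0769  0.    ] F [-0.55 -0.65  6.27] T [ 0.04 -0.01  0.01] 0.0552 44.2
rel 15.68 [5.902e-01 1.000e-04 1.559e-01] [ 2.00e-04  9.97e-01 -7.69e-02 -1.70e-03] F [0.06 0.15 0.  ] T [-0.01  0.03  0.05] 0.0603 0.0
open 16.35 [5.903e-01 1.000e-04 1.561e-01] [ 2.00e-04  9.97e-01 -7.69e-02 -1.50e-03] F [-0.45 -0.28  0.16] T [-0.03  0.04 -0.05] 0.0849 0.0
up 18.86 [5.916e-01 3.000e-04 3.298e-01] [ 2.00e-04  9.97e-01 -7.69e-02 -1.70e-03] F [-0.39 -0.52 -0.19] T [ 0.04  0.03 -0.06] 0.0846 0.0
top 2674 [ 0.5935 -0.0007  0.1792] ((591.4730834960938, -0.2391986846923828), (56.06703567504883, 25.674901962280273), 81.32462310791016)
cap 172 [ 0.5925 -0.0006  0.1896] ((592.3408813476562, -0.6576776504516602), (9.179633140563965, 9.724453926086426), 80.87705993652344)
lens 2828 (array([ 0.59154514,  0.00069539, -0.0183706 ]), np.float64(0.0016518694818861467))
```

View pics/end.png

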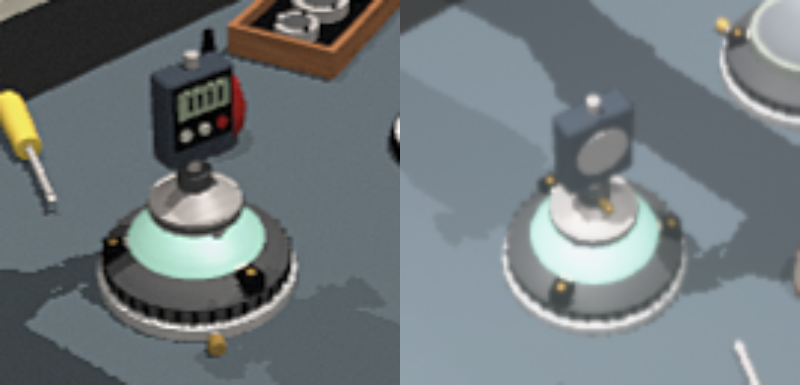

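It stands upright: the cap is within about 1.5 mm of the lens axis and both top heights match expectation.

```bash
python3 -c "
from cell import job;print(job.job_done())"
```

```text
the job is handed in; nothing more can be done
None
```

The spherometer stands by itself on the lens crown, upright and centred to about 1.5 mm at its cap; its height matches all three feet on the glass with the plunger pushed in, and the job is handed in (about 19 s used).

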